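Carry dish: turn the pouring lip to the mill jar

ROBOT

A 6-joint arm with a two-finger parallel gripper is mounted at the origin on the work surface. World frame = base frame: x ahead of the robot, y to its left, z up, the work surface at z = 0. Lengths are in m, angles in degrees, forces in N, time in s.
With the tool pointing down it reaches from about 0.3 to 0.85 m from the base axis. Payload 4.2 kg.
Tool frame: the origin (TCP) lies midway between the tips of the shut fingers; the grasp point (between the pads) lies 19 mm behind it; z points along the fingers, y is the line along which they close (so a half turn about z gives the same grasp; the last joint's range is limited). The gripper opens to 91 mm and grips with 3 to 60 N. Pads are 32 mm wide; open, the fingers measure 118 mm over their backs; the gripper's body (76 mm by 178 mm) begins 60 mm behind the grasp point.
Start: joints at [-68.125, 18.312, 89.639, -0, 72.044, -1.146], TCP at [0.225, -0.529, 0.214] pointing down, gripper open.
Joint ranges: [-177.97, 177.97], [-48.28, 115.42], [12.27, 149.76], [-77.06, 257.06], [2.81, 150.46], [-146.56, 146.56]. Speed limits (degrees/s): [147.25, 147.25, 180, 180, 180, 180].

INTERFACE

Orientations are given as a 3x3 rotation matrix whose columns are the frame's x, y, z axes.
In Python, from bench import status, optics, order, finder gives the robot as it stands. The module is installed in compiled form; this text tells all that it offers.
- The arm moves only by the tool servo_tool, never from a script. Its argument "steps" is a list of rows, each a list of 7 numbers: the shift along the tool's x, y, z in units of 25 mm (1.0 is 25 mm), then the turn, a rotation vector about the tool's x, y, z in units of 8 degrees (1.0 is 8 degrees), then the closure, from 0 (fully open) to 1 (shut). A call has 1 to 5 rows; each row shifts and turns the commanded pose from where the row before left it, along the tool's axes as they then stand; what a row does not reach is not made up. A row lasts 1/8 s, in which the tool goes at most 62.5 mm and 10.7 degrees, less where a joint would pass 70% of its speed; a pose out of reach is approached as far as the arm can. A call is refused whole if a number of a shift passes 1 or a number of a turn 1, either way. A call with a gripper value outside its range is refused whole. The fingers move at their own pace and stop on an object; "grip_force" is the grip in N (left out, the last holds). Time passes only in rows, so rows that do not move let the fingers close. It gives the time, the measured TCP pose, the force, the opening and the grip force at its end, in the units of the state.
- status.state(): the state, without advancing time (a new reading comes with each control period).
- optics.capture(name): name is "scene" or "top" or "wrist"; returns (picture, depth): 420x560x3 uint8, red, green, blue; 420x560 float32, m along the optical axis (not along the pixel's ray), 0 where there is no reading.
- optics.camera_params(name): a dict with "fx", "fy", "cx", "cy" (pixels), "distortion" ([k1, k2, p1, p2, k3] as OpenCV has them; the pictures are not rectified), "R" (3x3) and "t" (3): a world point X has camera coordinates R X + t. Camera axes: x right, y down, z forward; pixel columns grow to the right and rows downward; lengths in m; the calibration is good to about 2 mm. A picture is of the moment at which its call begins: read the wrist's pose just before it. camera_params takes no time and is no camera call; for the wrist camera it gives the pose at the moment of the call.
- order.hand_in(): hands the job in; it is judged then, once.
Trained networks look in the newest picture that a camera, given by its name, has taken for a name from the list of things; names that differ only in an ending like _2 or _b are one class to them, and where a whole thing is asked for, a point or a joint stands for the part that bears it (a point fixed in the world has none). Each returns a list of dicts, best first, with "score" (0 to 1); they miss things now and then, are a little off and sometimes report something else, mostly with a low value. They report only what shows in the picture. A call takes as long as a camera call. They do not tell look-alikes from the thing itself.
- finder.look_for(query, camera): "position" ([x, y, z] in m, in world coordinates, good to about 4 mm: the middle of the surface that is visible of it).
- finder.silhouettes(query, camera): "mask" (420x560 bool, what is visible of it).
The state is a dict: "time": time; "qpos": joint angles; "qvel": joint speeds; "joint_torque": joint torques, N m; "ee_pos": TCP position; "tcp_rot": TCP orientation; "force": force on the tool from outside, world axes, zero at the start; "moment": the same for the moment, N m; "width": opening from 0.0 (shut) to 1.0 (fully open); "grasp_force": force on a finger pad.
Only numpy, scipy, OpenCV 4.12 (cv2) and the standard library are available. Lean on these libraries where they do the work, as an engineer would, in place of code of your own. Each camera call takes 0.05 s, during which the arm holds its last target. There are 200 camera calls.

TASK

Swing the dish's carrying handle up until it seats fully upright, lift the dish by that handle roughly 10 cm clear of the bench, then turn it in the air about a quarter turn so that its blue pouring lip points straight at the white mill jar with the blue band. Keep the dish level and the loose porcelain ball in the middle, inside the blue ring, the whole time, and leave the jar, mug, bottle and tumbler standing where they are. Finish still holding the dish up by its handle, level and still, over about the same spot, with the ball resting in the middle: do not put it down or let go.

Things in the scene. Friction and masses are not known exactly. Their poses are not given: they have to be found in the camera images.
- dish: Loose clay-coloured round dish, 0.6 to 0.85 kg: rim 174 mm across, 36 mm high, foot 124; inside a 10 degree cone falling to the centre, with a blue ring 70 mm across. Origin: underside, centre. x points out through the blue pouring lip (46 mm wide, end at 113 mm), y along the hinge line, z up. Starts with x within 0.5 rad of world x; the jar stands 250 mm to its +y or -y side (varies), give or take 30.
- handle (a joint): Handle angle, rad: 0 folded flat behind (dish -x), 1.571 upright on its stop. Hinge line along dish y, 34 mm above the underside. Starts at 0.3 to 0.65, stays where left (friction 0.06 N m); a sprung detent resists from 1.0 to 1.3 (0.2 N m in all), then past 1.42 pushes it home and holds it. Two steel legs 7 mm thick, 99 mm either side of the centre, carry the bar.
- handle_grip (a point): Centre of the handle's round wooden bar, 12 mm in diameter, 96 mm long, along dish y, 115 mm from the hinge line: at angle a it lies 115*cos(a) mm behind the dish centre and 34 + 115*sin(a) mm above the underside; upright it is 149 mm up, straight above the centre.
- dish_middle (a point): Point in the dish where the ball's centre rests, 22 mm above the dish's underside on its axis.
- ball_center (a point): Centre of the loose white porcelain ball, 32 mm in diameter, 41 g; it starts at rest in the middle of the dish.
- jar: White open mill jar with a blue band and a few balls inside, 100 mm in diameter, 118 mm high, 1.3 kg, loose. Origin: centre of its underside.
- mug: Pinkish clay mug, 82 mm across, 95 mm high, with a handle, standing on the other side of the dish from the jar. Origin: centre of its underside. Leave it.
- bottle: White bottle with a red cap, 60 mm across, 150 mm high, standing beyond and to the left of the dish, about 210 mm from its centre. Origin: centre of its underside. Leave it.
- tumbler: Pinkish upturned clay tumbler, 74 mm across, 90 mm high, standing beyond and to the right of the dish, about 210 mm from its centre. Origin: centre of its underside. Leave it.
There are look-alikes about, which are no part of the job. Leave any orange or turquoise look-alike of the tumbler alone.

How it is judged (in metres and radians):
On the way, in this order (a step that is already met when the one before it is completed fails the run):
1. the handle is seated upright, the dish still on the bench (value of joint handle above 1.48 rad and height (world z) of dish below 0.02 m), for 0.2 s.
2. the dish is lifted clear of the bench with the ball in its middle (height (world z) of dish above 0.05 m and horizontal distance between ball_center and dish_middle below 0.035 m), for 0.2 s.
3. held in the air, the dish is turned so that its lip points at the jar (x of jar in the frame of dish above 0.1 m and y of jar in the frame of dish between -0.04 and 0.04 m and height (world z) of dish above 0.05 m), for 0.2 s.
At the end, for the whole second after the job is handed in: Fingers hold the dish 60 to 160 mm above the bench, within 0.2 m of its start, touching nothing else, still, tilted under 0.12 rad, handle over 1.45 rad; the jar's axis is within 40 mm of the centre line through the lip, on the lip's side; the ball is within 12 mm of its resting point (x of jar in the frame of dish above 0.1 m and y of jar in the frame of dish between -0.04 and 0.04 m and height (world z) of dish between 0.06 and 0.16 m and angle between dish's own z axis and vertical below 0.12 rad and value of joint handle above 1.45 rad and distance between ball_center and dish_middle below 0.012 m and linear speed of dish below 0.03 m/s and angular speed of dish below 0.2 rad/s and contact force between the fingers and dish above 1 N and distance of dish from where it was at the start of the episode below 0.2 m and contact force between dish and jar below 0.05 N and contact force between dish and mug below 0.05 N and contact force between dish and bottle below 0.05 N and contact force between dish and tumbler below 0.05 N); the arm keeps its last pose, push and grip.
It fails at once if the ball rolls out of the blue ring (more than 35 mm off the middle) (horizontal distance between ball_center and dish_middle above 0.035 m).
It fails at once if the dish tips by more than 0.35 rad (angle between dish's own z axis and vertical above 0.35 rad).
It fails at once if the jar, mug, bottle or tumbler is shifted by more than 30 mm (distance of any of jar, mug, bottle, tumbler from where it was at the start of the episode above 0.03 m).
It also fails if it takes over 53 s, if anything falls off the work surface, if the arm or the gripper's body presses on something with over 40 N, if the wrist force passes 120 N, or if a joint passes its speed limit or range.

## Working session

There is one attempt and no reset: what is moved stays moved. The work goes in short steps, Python scripts to look and compute and a tool call to move; the robot and the scene stay as the last step left them, time stands still between calls to the robot, and variables do not carry over. Pictures are saved under pics/ and viewed, at most 10 in all, crops included, and the job is handed in when it is done.

Besides the shell and the picture viewer there is one more tool, called after "Emit:" by a JSON object that holds its "fn" and its "kwargs", one argument or row to a line. servo_tool: Moves the arm, as the interface text tells. Its arguments: {"type":"object","properties":{"steps":{"type":"array"},"grip_force":{"type":"number"}},"required":["steps"]}

```bash
mkdir -p pics; cat > h.py <<'E'
import numpy as np, cv2
from bench import status, optics, order, finder
def cap(c,name=None):
    P=optics.camera_params(c); im,d=optics.capture(c)
    if name: cv2.imwrite(f'pics/{name}.png',im[:,:,::-1])
    return P,im,d
def cloud(P,d):
    K=np.array([[P['fx'],0,P['cx']],[0,P['fy'],P['cy']],[0,0,1]])
    v,u=np.mgrid[:420,:560]
    n=cv2.undistortPoints(np.stack([u,v],-1).reshape(-1,1,2).astype(np.float32),K,np.array(P['distortion'])).reshape(420,560,2)
    X=np.dstack([n*d[...,None],d])
    W=(X-np.array(P['t']))@np.array(P['R']); W[d==0]=np.nan
    return W
E
python3 - <<'E'
from h import *
a=[]
for c in ('scene','top'):
    P,im,d=cap(c); a.append(im)
    W=cloud(P,d); np.savez(f'{c}.npz',W=W,im=im)
    for q in ('dish','handle','handle_grip','jar','mug','bottle','tumbler','ball_center'):
        for r in finder.look_for(q,c)[:3]: print(c,q,np.round(r['position'],3),round(r['score'],2))
cv2.imwrite('pics/a.png',cv2.resize(np.vstack(a),(560,840))[:, :, ::-1][:420]); cv2.imwrite('pics/b.png',a[1][:,:,::-1])
s=status.state();print(s['time'],s['ee_pos'],s['force'])
E
```

```text
scene dish [ 0.565 -0.095  0.014] 0.89
scene handle [ 0.49  -0.059  0.066] 0.87
scene handle_grip [ 0.495 -0.06   0.064] 0.7
scene handle_grip [0.656 0.12  0.083] 0.36
scene jar [0.656 0.118 0.08 ] 0.71
scene mug [ 0.547 -0.352  0.06 ] 0.69
scene bottle [ 0.766 -0.022  0.086] 0.84
scene tumbler [ 0.703 -0.287  0.08 ] 0.78
scene tumbler [ 0.828 -0.246  0.079] 0.69
scene tumbler [ 0.816 -0.124  0.073] 0.63
scene ball_center [ 0.579 -0.104  0.03 ] 0.58
top dish [ 0.57  -0.099  0.019] 0.62
top handle [ 0.481 -0.061  0.065] 0.68
top handle_grip [ 0.484 -0.065  0.068] 0.79
top jar [0.645 0.14  0.058] 0.62
top jar [ 0.524 -0.355  0.02 ] 0.3
top mug [ 0.523 -0.352  0.021] 0.92
top bottle [ 0.745 -0.01   0.103] 0.71
top tumbler [ 0.646 -0.46   0.088] 0.75
top tumbler [ 0.799 -0.234  0.088] 0.73
top tumbler [ 0.524 -0.356  0.021] 0.72
top ball_center [ 0.523 -0.355  0.02 ] 0.25
0.9 [ 0.22486463 -0.52921705  0.21397886] [-0.35807225  0.39388727 -0.13831721]
```

View pics/a.png

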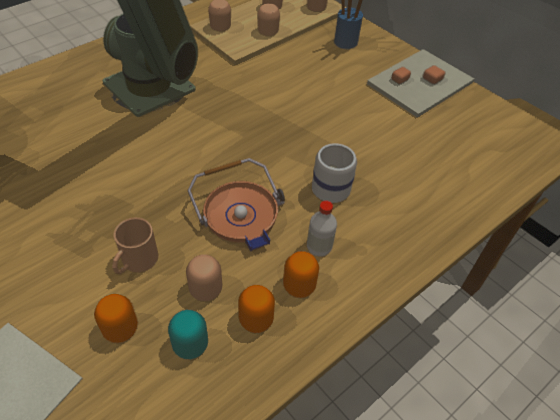

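View pics/b.png

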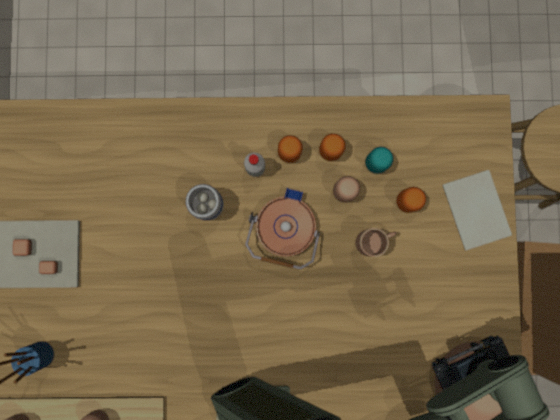

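The scene view shows the dish at (240,212) with its lip at (258,242) and the folded bar at (222,167). The jar is at (335,172), the bottle at (322,230), the mug at (136,245) and the pinkish tumbler at (204,278). In the top view the dish is at (286,227), the lip at (294,194), the bar at (277,262) and the jar at (205,202).
Look-alikes: orange tumblers at scene (116,317), (256,307) and (301,273), and a turquoise one at (188,333). The pink knobs on the board at (220,15) could also be confused. The dish, bar and jar are each unique.

```bash
cat > m.py <<'E'
from h import *
from scipy.optimize import least_squares
def circ(p,r):
    f=least_squares(lambda c:np.hypot(p[:,0]-c[0],p[:,1]-c[1])-r,p[:,:2].mean(0),loss='soft_l1',f_scale=.002); return f.x,np.sqrt(np.mean(f.fun**2))
E
python3 - <<'E'
from m import *
for c in ('scene','top'):
    z=np.load(c+'.npz');W,im=z['W'],z['im'];x,y,h=W[...,0],W[...,1],W[...,2]
    hsv=cv2.cvtColor(im,cv2.COLOR_RGB2HSV)
    near=np.hypot(x-.573,y+.097)<.13
    b=near&(hsv[...,0]>105)&(hsv[...,0]<135)&(hsv[...,1]>110)&(h>.022)&(h<.06)&(np.hypot(x-.573,y+.097)>.08)
    print(c,'lip',b.sum(),W[b].mean(0))
    rim=near&(h>.032)&(h<.042)&((hsv[...,0]<12)|(hsv[...,0]>170))&(hsv[...,1]>70)
    print('rim',rim.sum(),circ(W[rim],.085))
    j=(np.hypot(x-.645,y-.13)<.075)&(h>.112)&(h<.125); print('jar',j.sum(),circ(W[j],.047),np.nanmax(h[np.hypot(x-.645,y-.13)<.06]))
    cap(c)
    r=finder.silhouettes('handle_grip',c)[0]; m=r['mask']; 
    br=m&(h>.05)&(hsv[...,0]<20)&(hsv[...,1]>90)
    print('sil',m.sum(),br.sum(),np.nanmedian(W[br],0))
    q=W[br]; 
    if len(q)>5:
        u,s,vt=np.linalg.svd(q-q.mean(0)); t=(q-q.mean(0))@vt[0]; print('bar',q.mean(0),vt[0],np.percentile(t,[2,98]),'mid',q.mean(0)+vt[0]*(np.percentile(t,2)+np.percentile(t,98))/2)
    for n,p in (('mug',(.53,-.352)),('bottle',(.75,-.015)),('tumbler',(.69,-.28))):
        k=(np.hypot(x-p[0],y-p[1])<.055)&(h>.085); print(n,np.nanmean(W[k],0),np.nanmax(h[k]) if k.any() else 0)
z=np.load('scene.npz')['im'][130:270,150:370]; cv2.imwrite('pics/c.png',cv2.resize(z,None,fx=3.5,fy=3.5)[:,:,::-1])
E
```

```text
scene lip 99 [ 0.67350908 -0.12121653  0.02686046]
rim 312 (array([ 0.57752074, -0.09716043]), np.float64(0.0018909203966144387))
jar 335 (array([0.64616909, 0.13996865]), np.float64(0.004103539623110089)) 0.12378886154268294
sil 581 202 [ 0.47354705 -0.07054298  0.07495148]
bar [ 0.47546055 -0.06960476  0.07376769] [-0.30472998 -0.9523053   0.01594529] [-0.09424708  0.05974361] mid [ 0.48071767 -0.05317584  0.07349261]
mug [ 0.52738113 -0.34752517  0.09233451] 0.10035847816147324
bottle [ 0.76632676 -0.01500216  0.11507057] 0.1554180094154417
tumbler [ 0.68582129 -0.27890864  0.08942776] 0.09469420155556087
top lip 82 [ 0.67116952 -0.11960835  0.02702209]
rim 95 (array([ 0.57380288, -0.09634096]), np.float64(0.0014300700213946852))
jar 237 (array([0.64391979, 0.14048352]), np.float64(0.00410772784786626)) 0.12598129046455459
sil 470 134 [ 0.46916672 -0.06774438  0.07580034]
bar [ 0.46882939 -0.06784046  0.07562355] [-0.24897691 -0.96848428  0.0069789 ] [-0.04512187  0.04479696] mid [ 0.46886983 -0.06768312  0.07562242]
mug [ 0.52333813 -0.34694196  0.09450746] 0.1038262462103818
bottle [ 0.75164414 -0.0064221   0.11488817] 0.1560229066661683
tumbler [ 0.68106643 -0.27605875  0.08970368] 0.09974216361687666
```

View pics/c.png

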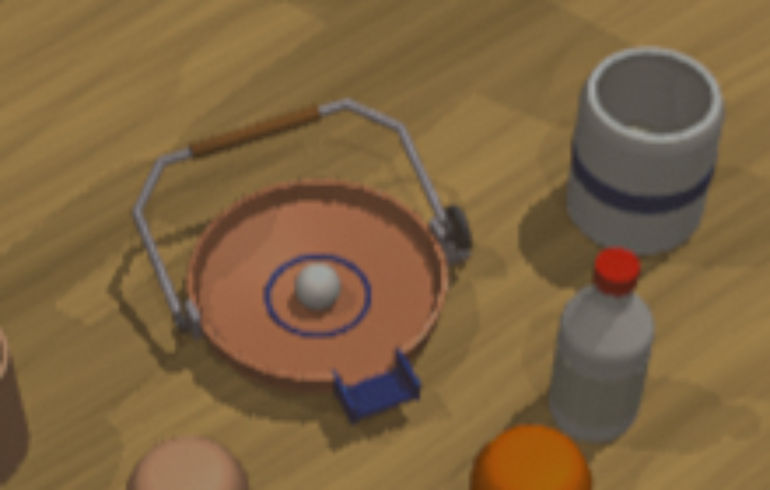

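The crop confirms the dish: wooden bar at (255,131), lip at (378,385), ball centred in the ring. Next I work out the approach.

```bash
cat > plan.py <<'E'
from h import *
from scipy.spatial.transform import Rotation as Ro
import sys
def go(target,yaw,sgn):
    s=status.state();R=np.array(s['tcp_rot']);p=np.array(s['ee_pos'])
    y=sgn*np.array([np.cos(yaw),np.sin(yaw),0]);z=np.array([0,0,-1.]);T=np.c_[np.cross(y,z),y,z]
    rv=Ro.from_matrix(R.T@T).as_rotvec(degrees=True)
    print('t',s['time'],'p',p.round(4),'q',np.round(s['qpos'],1),'turn units(8deg)',(rv/8).round(2),'shift tool now',(R.T@(target-p)/.025).round(2),'in target frame',(T.T@(target-p)/.025).round(2),'F',np.round(s['force'],1),'w',round(s['width'],3))
E
python3 - <<'E'
from plan import *
print(np.round(status.state()['tcp_rot'],3))
for s in (1,-1): go(np.array([.468,-.069,.125]),np.radians(-14.3),s)
E
```

```text
[[ 0.92   0.391  0.   ]
 [ 0.391 -0.92  -0.   ]
 [ 0.     0.    -1.   ]]
t 1.1 p [ 0.2249 -0.5292  0.214 ] q [-68.1  18.3  89.6   0.   72.   -1.1] turn units(8deg) [ 0.    0.   -6.58] shift tool now [ 16.15 -13.14   3.56] in target frame [20.24  4.88  3.56] F [ 0.6  0.3 -0.6] w 1.0
t 1.1 p [ 0.2249 -0.5292  0.214 ] q [-68.1  18.3  89.6   0.   72.   -1.1] turn units(8deg) [ 0.   -0.   15.92] shift tool now [ 16.15 -13.14   3.56] in target frame [-20.24  -4.88   3.56] F [ 0.6  0.3 -0.6] w 1.0
```

Emit:
{"fn": "servo_tool", "kwargs": {
  "steps": [
    [0,0,0,0,0,-0.94,0.5],
    [0,0,0,0,0,-0.94,0.5],
    [0,0,0,0,0,-0.94,0.5],
    [0,0,0,0,0,-0.94,0.5],
    [0,0,0,0,0,-0.94,0.5]
  ]
}}

```text
time: 1.72
ee_pos: [0.2249, -0.5292, 0.214]
tcp_rot: [[0.487, 0.873, 0.0], [0.873, -0.487, -0.0], [-0.0, 0.0, -1.0]]
force: [-0.1, 0.0, -0.3]
width: 0.51
grasp_force: 0.0
```

Emit:
{"fn": "servo_tool", "kwargs": {
  "steps": [
    [0,0,0,0,0,-0.94,0.5],
    [0,0,0,0,0,-0.94,0.5],
    [1,0.24,0,0,0,0,0.5],
    [1,0.24,0,0,0,0,0.5],
    [1,0.24,0,0,0,0,0.5]
  ]
}}

```text
time: 2.35
ee_pos: [0.2618, -0.4587, 0.214]
tcp_rot: [[0.248, 0.969, 0.0], [0.969, -0.248, 0.0], [0.0, 0.0, -1.0]]
force: [0.4, 0.4, -0.1]
width: 0.5
grasp_force: 0.0
```

Emit:
{"fn": "servo_tool", "kwargs": {
  "steps": [
    [1,0.24,0,0,0,0,0.5],
    [1,0.24,0,0,0,0,0.5],
    [1,0.24,0,0,0,0,0.5],
    [1,0.24,0,0,0,0,0.5],
    [1,0.24,0,0,0,0,0.5]
  ]
}}

```text
time: 2.98
ee_pos: [0.3214, -0.3448, 0.2141]
tcp_rot: [[0.248, 0.969, 0.0], [0.969, -0.248, 0.0], [0.0, 0.0, -1.0]]
force: [-0.0, -0.5, -0.6]
width: 0.5
grasp_force: 0.0
```

Emit:
{"fn": "servo_tool", "kwargs": {
  "steps": [
    [1,0.24,0,0,0,0,0.5],
    [1,0.24,0,0,0,0,0.5],
    [1,0.24,0,0,0,0,0.5],
    [1,0.24,0,0,0,0,0.5],
    [1,0.24,0,0,0,0,0.5]
  ]
}}

```text
time: 3.6
ee_pos: [0.3809, -0.2312, 0.2141]
tcp_rot: [[0.248, 0.969, 0.0], [0.969, -0.248, 0.0], [0.0, 0.0, -1.0]]
force: [-0.0, -0.1, 0.5]
width: 0.498
grasp_force: 0.0
```

Emit:
{"fn": "servo_tool", "kwargs": {
  "steps": [
    [1,0.24,0,0,0,0,0.5],
    [1,0.24,0.2,0,0,0,0.5],
    [1,0.24,0.3,0,0,0,0.5],
    [0.6,0.24,0.4,0,0,0,0.5],
    [0,0,0.2,0,0,0,0.5]
  ]
}}

```text
time: 4.22
ee_pos: [0.4263, -0.1512, 0.1858]
tcp_rot: [[0.246, 0.969, -0.001], [0.969, -0.246, 0.0], [-0.0, -0.001, -1.0]]
force: [-0.1, -0.4, -0.6]
width: 0.502
grasp_force: 0.0
```

```bash
cat > w.py <<'E'
from plan import *
def bar(name=None,lo=.05,hi=.2):
    P,im,d=cap('wrist',name);W=cloud(P,d);hsv=cv2.cvtColor(im,cv2.COLOR_RGB2HSV);h=W[...,2]
    for r in finder.silhouettes('handle_grip','wrist')[:1]:
        m=cv2.dilate(r['mask'].astype(np.uint8),np.ones((9,9)))>0
        br=m&(h>lo)&(h<hi)&(hsv[...,0]<20)&(hsv[...,1]>90);q=W[br];print('bar px',br.sum(),r['score'])
        if len(q)<20: continue
        c,(a,b),ang=cv2.minAreaRect(q[:,:2].astype(np.float32));_,_,vt=np.linalg.svd(q-q.mean(0),full_matrices=False)
        print('mid',c,'size',a,b,'z top',np.percentile(h[br],[50,95]),'yaw',np.degrees(np.arctan2(vt[0,1],vt[0,0]))%180-90)
    for r in finder.look_for('ball_center','wrist')[:1]: print('ball',r)
    return im,W
E
python3 - <<'E'
from w import *
go(np.array([.468,-.069,.125]),np.radians(-14.3),1)
bar('w1')
E
```

```text
t 4.225 p [ 0.4263 -0.1512  0.1858] q [-21.    8.5 107.2  -0.   64.3  -6.7] turn units(8deg) [-0.01  0.    0.01] shift tool now [3.6  0.81 2.43] in target frame [3.6  0.8  2.43] F [-0.1 -0.4 -0.6] w 0.502
bar px 1520 0.76
mid (0.49061110615730286, -0.0738426074385643) size 0.19165627658367157 0.05938674136996269 z top [0.07600083 0.07786218] yaw -15.26373454284483
ball {'position': [0.5714, -0.0922, 0.032], 'score': 0.73}
```

View pics/w1.png

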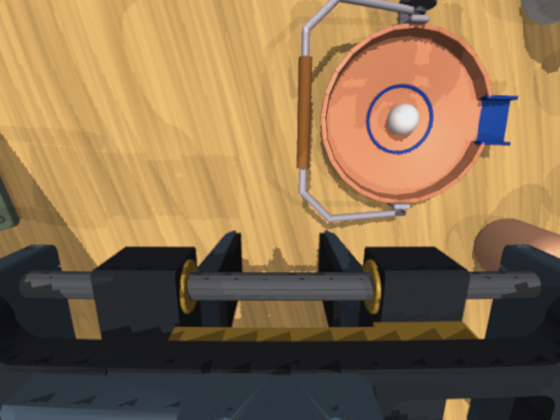

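The wrist view shows the bar at (305,112), rows 57–168, the ball at (403,118) and the lip at (494,121), with the ball centred in the ring. I measure these closely.

```bash
python3 - <<'E'
from w import *
from m import circ
P,im,d=cap('wrist');W=cloud(P,d);hsv=cv2.cvtColor(im,cv2.COLOR_RGB2HSV).astype(int);h=W[...,2]
v,u=np.mgrid[:420,:560]
b=(u>294)&(u<316)&(v>50)&(v<175)&(h>.065)&(hsv[...,1]>90)&(hsv[...,0]<20)
q=W[b];print(b.sum(),v[b].min(),v[b].max(),q.mean(0),np.percentile(h[b],[50,95]))
c,(a,e),g=cv2.minAreaRect(q[:,:2].astype(np.float32));print('bar',c,a,e)
_,_,vt=np.linalg.svd(q-q.mean(0),full_matrices=False);print('yaw',np.degrees(np.arctan2(vt[0,1],vt[0,0]))%180-90)
rim=(v<205)&(u>318)&(u<500)&(h>.031)&(h<.045)&(hsv[...,0]<14)&(hsv[...,1]>90)
c,e=circ(W[rim],.0855);print('rim',rim.sum(),c,e,np.percentile(h[rim],[5,50,95]))
l=(u>475)&(u<520)&(v>90)&(v<150)&(hsv[...,0]>105)&(hsv[...,0]<135)&(hsv[...,1]>110)
m=W[l].mean(0);print('lip',m,np.degrees(np.arctan2(*(m[:2]-c)[::-1])))
bc=q.mean(0)[:2]-c; print('bar from c',np.hypot(*bc),np.degrees(np.arctan2(-bc[1],-bc[0])))
wh=(np.hypot(u-403,v-118)<20)&(hsv[...,1]<60)&(h>.02);print('ball',circ(W[wh],.008)[0],W[wh].mean(0))
E
```

```text
1507 54 166 [ 0.46899775 -0.06748405  0.07573442] [0.07606733 0.07772812]
bar (0.4688616991043091, -0.0691700279712677) 0.0957091748714447 0.011885068379342556
yaw -14.772379202613592
rim 3112 [ 0.57357516 -0.0965072 ] 0.0016809275919794462 [0.03184779 0.03568242 0.03721308]
lip [nan nan nan] nan
bar from c 0.10853008290070675 -15.510817395795373
ball [ 0.57078069 -0.09627502] [ 0.57061489 -0.09626965  0.03301798]
```

```bash
python3 - <<'E'
from plan import *
go(np.array([.469,-.0685,.0525]),np.radians(-14.9),1)
a0=.332
A=[.332]+[.332+(1.60-.332)*k/15 for k in range(1,16)]
y=-115*np.cos(A);z=115*np.sin(A)
print(np.c_[A[1:],np.diff(y)/25,-np.diff(z)/25].round(3).tolist())
E
```

```text
t 4.425 p [ 0.4262 -0.1529  0.1865] q [-21.2   8.5 107.2  -0.   64.3  -6.8] turn units(8deg) [-0.    0.    0.06] shift tool now [3.7  0.82 5.36] in target frame [3.7  0.79 5.36] F [ 0.5 -0.1  0.8] w 0.501
[[0.417, 0.142, -0.362], [0.501, 0.172, -0.349], [0.586, 0.201, -0.333], [0.67, 0.228, -0.315], [0.755, 0.254, -0.294], [0.839, 0.278, -0.272], [0.924, 0.3, -0.247], [1.008, 0.32, -0.221], [1.093, 0.337, -0.193], [1.177, 0.352, -0.164], [1.262, 0.365, -0.134], [1.346, 0.375, -0.102], [1.431, 0.382, -0.07], [1.515, 0.387, -0.038], [1.6, 0.389, -0.005]]
```

Emit:
{"fn": "servo_tool", "kwargs": {
  "steps": [
    [0.93,0.2,0,0,0,0.07,0.5],
    [0.93,0.2,0,0,0,0,0.5],
    [0.92,0.2,0.3,0,0,0,0.5],
    [0.92,0.2,0.7,0,0,0,0.5],
    [0,0,0.9,0,0,0,0.5]
  ]
}}

```text
time: 5.05
ee_pos: [0.4706, -0.0679, 0.1392]
tcp_rot: [[0.257, 0.966, 0.003], [0.966, -0.257, -0.0], [0.0, 0.003, -1.0]]
force: [-0.3, -0.0, -0.3]
width: 0.5
grasp_force: 0.0
```

Emit:
{"fn": "servo_tool", "kwargs": {
  "steps": [
    [0,0,0.9,0,0,0,0.5],
    [0,0,0.9,0,0,0,0.5],
    [0,0,0.8,0,0,0,0.5],
    [0,0,0,0,0,0,0.5],
    [0,0,0,0,0,0,0.5]
  ]
}}

```text
time: 5.68
ee_pos: [0.4701, -0.0686, 0.0748]
tcp_rot: [[0.258, 0.966, 0.002], [0.966, -0.258, -0.0], [0.0, 0.002, -1.0]]
force: [0.4, -0.3, 0.4]
width: 0.504
grasp_force: 0.0
```

```bash
python3 - <<'E'
from w import *
go(np.array([.469,-.0685,.0525]),np.radians(-14.9),1)
bar('w2')
E
```

```text
t 5.675 p [ 0.4701 -0.0686  0.0748] q [ -9.7  17.5 113.8  -0.   48.6   5.3] turn units(8deg) [ 0.01 -0.   -0.01] shift tool now [-0.01 -0.04  0.89] in target frame [-0.01 -0.04  0.89] F [ 0.4 -0.3  0.4] w 0.504
ball {'position': [0.5724, -0.0872, 0.0318], 'score': 0.76}
```

View pics/w2.png

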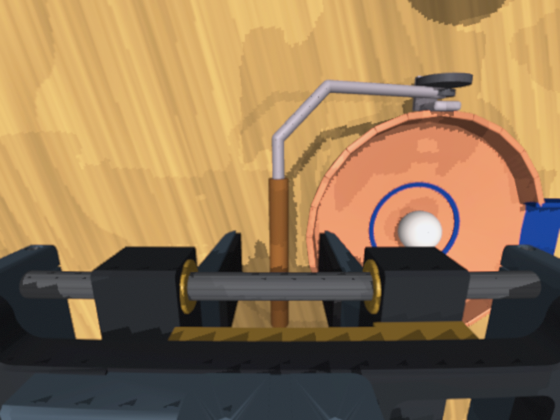

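The bar sits centred between the fingers at u=279. I descend and grip lightly.

Emit:
{"fn": "servo_tool", "kwargs": {
  "steps": [
    [0,0,0.45,0,0,0,0.5],
    [0,-0.04,0.44,0,0,0,0.5],
    [0,0,0,0,0,0,0.7],
    [0,0,0,0,0,0,0.85],
    [0,0,0,0,0,0,1]
  ],
  "grip_force": 8
}}

```text
time: 6.45
ee_pos: [0.4687, -0.0678, 0.0519]
tcp_rot: [[0.257, 0.966, 0.001], [0.966, -0.257, -0.0], [-0.0, 0.001, -1.0]]
force: [0.6, 0.5, 0.3]
width: 0.202
grasp_force: 0.0
```

Emit:
{"fn": "servo_tool", "kwargs": {
  "steps": [
    [0,0,0,0,0,0,1],
    [0,0,0,0,0,0,1],
    [0,0,0,0,0,0,1]
  ]
}}

```text
time: 6.82
ee_pos: [0.469, -0.0679, 0.0519]
tcp_rot: [[0.257, 0.966, 0.001], [0.966, -0.257, -0.0], [0.0, 0.001, -1.0]]
force: [1.7, -0.2, -0.5]
width: 0.128
grasp_force: 8.0
```

Emit:
{"fn": "servo_tool", "kwargs": {
  "steps": [
    [0,0.07,-0.18,0,0,0,1],
    [0,0.07,-0.18,0,0,0,1],
    [0,0.17,-0.35,0,0,0,1],
    [0,0.2,-0.33,0,0,0,1],
    [0,0,0,0,0,0,1]
  ]
}}

```text
time: 7.45
ee_pos: [0.4804, -0.071, 0.0784]
tcp_rot: [[0.257, 0.966, -0.001], [0.966, -0.257, 0.0], [0.0, -0.001, -1.0]]
force: [-1.6, 1.7, 1.4]
width: 0.125
grasp_force: 8.0
```

```bash
python3 - <<'E'
from w import *
go(np.array([.5735,-.0965,.130]),np.radians(-14.9),1)
P,im,d=cap('scene');cv2.imwrite('pics/s2.png',cv2.resize(im[90:290,110:390],None,fx=2.5,fy=2.5)[:,:,::-1])
for r in finder.look_for('dish','scene')[:1]+finder.look_for('ball_center','scene')[:1]: print(r)
E
```

```text
t 7.45 p [ 0.4804 -0.071   0.0784] q [ -9.8  18.1 112.2   0.   49.8   5.1] turn units(8deg) [-0.01 -0.   -0.  ] shift tool now [-0.03  3.86 -2.07] in target frame [-0.03  3.86 -2.06] F [-1.6  1.7  1.4] w 0.125
{'position': [0.5697, -0.1006, 0.0167], 'score': 0.86}
{'position': [0.5778, -0.1001, 0.0297], 'score': 0.61}
```

View pics/s2.png

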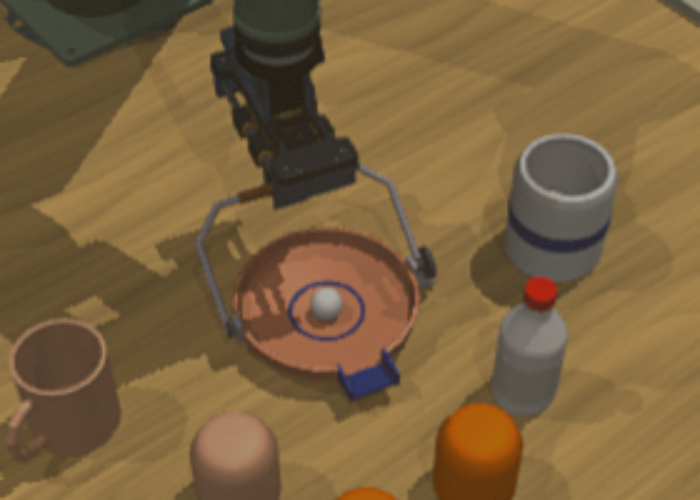

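The bar is gripped and rising. The dish is flat and the ball is still centred in the ring at (326,304). I continue along the arc.

Emit:
{"fn": "servo_tool", "kwargs": {
  "steps": [
    [0,0.23,-0.31,0,0,0,1],
    [0,0.25,-0.29,0,0,0,1],
    [0,0.28,-0.27,0,0,0,1],
    [0,0.3,-0.25,0,0,0,1],
    [0,0.32,-0.22,0,0,0,1]
  ]
}}

```text
time: 8.22
ee_pos: [0.5122, -0.0794, 0.1123]
tcp_rot: [[0.257, 0.966, -0.005], [0.966, -0.257, 0.001], [-0.0, -0.005, -1.0]]
force: [-6.9, 2.6, 10.2]
width: 0.128
grasp_force: 8.0
```

Emit:
{"fn": "servo_tool", "kwargs": {
  "steps": [
    [0,0,0,0,0,0,1]
  ]
}}

```text
time: 8.35
ee_pos: [0.514, -0.0799, 0.1131]
tcp_rot: [[0.257, 0.966, -0.001], [0.966, -0.257, 0.0], [-0.0, -0.001, -1.0]]
force: [-6.5, 2.6, 11.0]
width: 0.128
grasp_force: 8.0
```

```bash
python3 - <<'E'
from w import *
go(np.array([.5735,-.0965,.130]),np.radians(-14.9),1)
cap('scene')
for r in finder.look_for('dish','scene')[:1]+finder.look_for('ball_center','scene')[:1]: print(r)
E
```

```text
t 8.35 p [ 0.514  -0.0799  0.1131] q [-10.1  18.5 105.3   0.   56.3   4.8] turn units(8deg) [-0.  0. -0.] shift tool now [-0.03  2.47 -0.68] in target frame [-0.03  2.47 -0.68] F [-6.5  2.6 11. ] w 0.128
{'position': [0.5709, -0.1005, 0.0164], 'score': 0.6}
```

Emit:
{"fn": "servo_tool", "kwargs": {
  "steps": [
    [0,-0.03,-0.08,0,0,0,1],
    [0,-0.03,-0.08,0,0,0,1],
    [0,0,0,0,0,0,1]
  ]
}}

```text
time: 8.88
ee_pos: [0.5133, -0.08, 0.1152]
tcp_rot: [[0.257, 0.966, 0.001], [0.966, -0.257, -0.001], [-0.0, 0.001, -1.0]]
force: [0.6, -0.9, -2.9]
width: 0.129
grasp_force: 8.0
```

```bash
python3 - <<'E'
from w import *
go(np.array([.5735,-.0965,.130]),np.radians(-14.9),1)
for i in range(2):
    print(np.round(status.state()['force'],1)); im,W=bar()
E
```

```text
t 8.875 p [ 0.5133 -0.08    0.1152] q [-10.1  18.3 105.3  -0.   56.4   4.8] turn units(8deg) [ 0.01  0.   -0.  ] shift tool now [-0.02  2.5  -0.59] in target frame [-0.02  2.5  -0.59] F [ 0.6 -0.9 -2.9] w 0.129
[ 0.6 -0.9 -2.9]
bar px 2707 0.9
mid (0.5275678634643555, -0.04768926650285721) size 0.14238378405570984 0.034559186547994614 z top [0.13771732 0.13954516] yaw -15.911649068613258
ball {'position': [0.5696, -0.0903, 0.033], 'score': 0.57}
[ 2.  -0.7 -2.7]
bar px 2707 0.66
mid (0.527401328086853, -0.04775519669055939) size 0.14272470772266388 0.03414735570549965 z top [0.13762693 0.13947108] yaw -16.037531666139884
ball {'position': [0.5707, -0.0868, 0.0314], 'score': 0.96}
```

Emit:
{"fn": "servo_tool", "kwargs": {
  "steps": [
    [0,0.34,-0.18,0,0,0,1],
    [0,0.36,-0.15,0,0,0,1],
    [0,0,0,0,0,0,1]
  ]
}}

```text
time: 9.55
ee_pos: [0.5307, -0.0846, 0.1247]
tcp_rot: [[0.257, 0.966, 0.002], [0.966, -0.257, -0.001], [-0.0, 0.002, -1.0]]
force: [-4.0, -0.9, 5.7]
width: 0.132
grasp_force: 8.0
```

```bash
python3 - <<'E'
from w import *
go(np.array([.5735,-.0965,.130]),np.radians(-14.9),1)
bar()
E
```

```text
t 9.55 p [ 0.5307 -0.0846  0.1247] q [-10.3  19.1 102.3  -0.   58.4   4.7] turn units(8deg) [0.02 0.   0.  ] shift tool now [-0.02  1.78 -0.21] in target frame [-0.02  1.78 -0.21] F [-4.  -0.9  5.7] w 0.132
bar px 2667 0.56
mid (0.5483554601669312, -0.04788564145565033) size 0.1527523398399353 0.038599103689193726 z top [0.14678123 0.14872288] yaw -15.793121985952027
ball {'position': [0.5695, -0.0882, 0.0312], 'score': 0.63}
```

Emit:
{"fn": "servo_tool", "kwargs": {
  "steps": [
    [0,0.37,-0.13,0,0,0,1],
    [0,0.38,-0.08,0,0,0,1],
    [0,0,0,0,0,0,1]
  ]
}}

```text
time: 10.07
ee_pos: [0.5499, -0.0897, 0.1295]
tcp_rot: [[0.257, 0.966, 0.004], [0.966, -0.257, -0.001], [-0.0, 0.004, -1.0]]
force: [-0.7, -2.6, 5.1]
width: 0.128
grasp_force: 8.0
```

Emit:
{"fn": "servo_tool", "kwargs": {
  "steps": [
    [0,0.37,-0.05,0,0,0,1],
    [0,0.32,0,0,0,0,1],
    [0,0,0,0,0,0,1]
  ]
}}

```text
time: 10.45
ee_pos: [0.5662, -0.0939, 0.1304]
tcp_rot: [[0.257, 0.966, 0.003], [0.966, -0.257, -0.001], [-0.0, 0.004, -1.0]]
force: [0.1, -2.2, 5.9]
width: 0.126
grasp_force: 8.0
```

```bash
python3 - <<'E'
from w import *
from m import circ
go(np.array([.5735,-.0965,.130]),np.radians(-14.9),1)
im,W=bar()
P,im,d=cap('top');W=cloud(P,d);h=W[...,2];hsv=cv2.cvtColor(im,cv2.COLOR_RGB2HSV)
near=np.hypot(W[...,0]-.573,W[...,1]+.097)<.12
rim=near&(h>.032)&(h<.042)&((hsv[...,0]<12)|(hsv[...,0]>170))&(hsv[...,1]>70)
print('rim',rim.sum(),circ(W[rim],.085))
P,im,d=cap('scene');cv2.imwrite('pics/s3.png',cv2.resize(im[90:290,110:390],None,fx=2.5,fy=2.5)[:,:,::-1])
E
```

```text
t 10.45 p [ 0.5662 -0.0939  0.1304] q [-10.6  21.8  97.1  -0.   60.9   4.4] turn units(8deg) [0.03 0.   0.  ] shift tool now [-0.03  0.31  0.02] in target frame [-0.03  0.31  0.02] F [ 0.1 -2.2  5.9] w 0.126
bar px 2693 0.76
mid (0.5758056044578552, -0.06358504295349121) size 0.1336948275566101 0.018014423549175262 z top [0.15422941 0.1559367 ] yaw -14.706478266587482
ball {'position': [0.5826, -0.0916, 0.0279], 'score': 0.52}
rim 15 (array([ 0.57070489, -0.09622988]), np.float64(0.0010907667070126014))
```

View pics/s3.png

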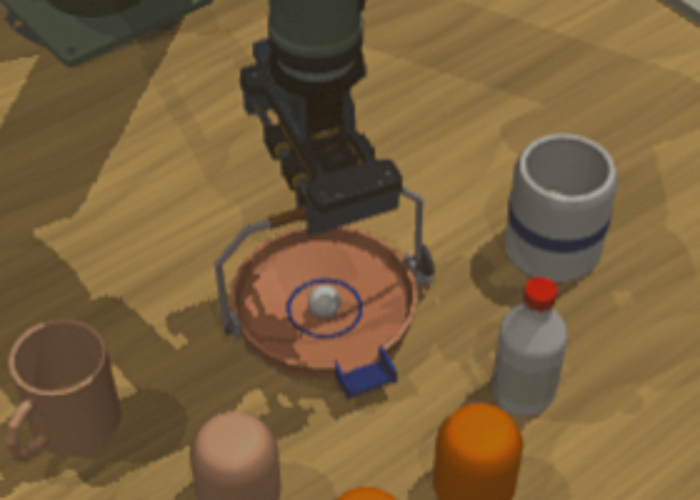

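The handle looks nearly upright, with the ball still in the ring at (324,301). I push a few mm more onto the stop.

Emit:
{"fn": "servo_tool", "kwargs": {
  "steps": [
    [0,0.08,0,0,0,0,1],
    [0,0.08,0,0,0,0,1],
    [0,0,0,0,0,0,1]
  ]
}}

```text
time: 11.08
ee_pos: [0.5685, -0.0944, 0.1304]
tcp_rot: [[0.257, 0.966, 0.001], [0.966, -0.257, -0.0], [-0.0, 0.001, -1.0]]
force: [-0.7, -2.5, 6.8]
width: 0.132
grasp_force: 8.0
```

Emit:
{"fn": "servo_tool", "kwargs": {
  "steps": [
    [0,0.08,0,0,0,0,1],
    [0,0,0,0,0,0,1]
  ]
}}

```text
time: 11.32
ee_pos: [0.5704, -0.0949, 0.1303]
tcp_rot: [[0.257, 0.966, 0.001], [0.966, -0.257, -0.0], [-0.0, 0.001, -1.0]]
force: [-0.4, -1.9, 6.2]
width: 0.127
grasp_force: 8.0
```

Emit:
{"fn": "servo_tool", "kwargs": {
  "steps": [
    [0,0.08,0,0,0,0,1],
    [0,0,0,0,0,0,1]
  ]
}}

```text
time: 11.58
ee_pos: [0.5705, -0.095, 0.1303]
tcp_rot: [[0.257, 0.966, -0.003], [0.966, -0.257, 0.001], [-0.0, -0.003, -1.0]]
force: [-4.5, -1.4, 9.0]
width: 0.133
grasp_force: 8.0
```

```bash
cat > ang.py <<'E'
from w import *
# dish-frame view from scene camera: handle bar and hinge bosses, ball, ring
P,im,d=cap('scene');W=cloud(P,d)
for q in ('dish','ball_center','handle'):
    for r in finder.look_for(q,'scene')[:1]: print(q,np.round(r['position'],4),round(r['score'],2))
h=W[...,2];hsv=cv2.cvtColor(im,cv2.COLOR_RGB2HSV).astype(int);c=np.array([.571,-.0965])
near=np.hypot(W[...,0]-c[0],W[...,1]-c[1])<.13
z0=float(__import__('sys').argv[1]) if len(__import__('sys').argv)>1 else 0
l=near&(hsv[...,0]>105)&(hsv[...,0]<135)&(hsv[...,1]>110)&(h>z0+.015)&(h<z0+.06)
far=l&(np.hypot(W[...,0]-c[0],W[...,1]-c[1])>.075)
if far.any(): m=W[far].mean(0);print('lip',m.round(4),far.sum(),'dir',np.degrees(np.arctan2(*(m[:2]-c)[::-1])))
E
python3 ang.py; python3 - <<'E'
from w import *
go(np.array([.571,-.096,.130]),np.radians(-14.9),1)
E
```

```text
dish [ 0.5741 -0.1027  0.017 ] 0.92
ball_center [ 0.5749 -0.1025  0.0307] 0.68
handle [ 0.5625 -0.1396  0.1145] 0.96
lip [ 0.6672 -0.1211  0.0253] 137 dir -14.369380118805092
t 11.775 p [ 0.5706 -0.095   0.1303] q [-10.6  22.4  96.2   0.   61.6   4.3] turn units(8deg) [-0.02  0.    0.  ] shift tool now [-0.04  0.03  0.01] in target frame [-0.04  0.03  0.01] F [-3.7 -1.3  9.5] w 0.127
```

The handle stops moving while the force rises, so it is on its stop. I firm up the grip and lift gently.

Emit:
{"fn": "servo_tool", "kwargs": {
  "steps": [
    [0,-0.03,-0.04,0,0,0,1],
    [0,0,-0.04,0,0,0,1],
    [0,0,0,0,0,0,1],
    [0,0,0,0,0,0,1]
  ],
  "grip_force": 40
}}

```text
time: 12.28
ee_pos: [0.5706, -0.0947, 0.1306]
tcp_rot: [[0.257, 0.966, -0.002], [0.966, -0.257, 0.001], [0.0, -0.003, -1.0]]
force: [0.0, 0.1, -6.9]
width: 0.121
grasp_force: 40.0
```

Emit:
{"fn": "servo_tool", "kwargs": {
  "steps": [
    [0,0,-0.05,0,0,0,1],
    [0,0,-0.1,0,0,0,1],
    [0,0,-0.1,0,0,0,1],
    [0,0,-0.1,0,0,0,1],
    [0,0,0,0,0,0,1]
  ]
}}

```text
time: 12.9
ee_pos: [0.5715, -0.0952, 0.1411]
tcp_rot: [[0.257, 0.966, 0.001], [0.966, -0.257, -0.0], [0.0, 0.001, -1.0]]
force: [0.7, -0.8, -6.6]
width: 0.124
grasp_force: 40.0
```

```bash
python3 ang.py .01; python3 - <<'E'
from w import *
go(np.array([.571,-.096,.230]),np.radians(-14.9),1); print(status.state()['moment'])
P,im,d=cap('scene');cv2.imwrite('pics/s4.png',cv2.resize(im[90:290,110:390],None,fx=2.5,fy=2.5)[:,:,::-1])
E
```

```text
dish [ 0.5693 -0.1032  0.0282] 0.91
ball_center [ 0.5752 -0.101   0.042 ] 0.65
handle [ 0.5613 -0.1354  0.1232] 0.65
lip [ 0.6689 -0.1221  0.0368] 132 dir -14.682379765875984
t 13.1 p [ 0.5712 -0.0952  0.1406] q [-10.6  21.8  95.5  -0.   62.7   4.3] turn units(8deg) [-0.  0.  0.] shift tool now [-0.03 -0.   -3.58] in target frame [-0.03 -0.   -3.58] F [ 0.3  0.7 -6.9] w 0.125
[ 0.05104739 -0.0588477   0.09029868]
```

View pics/s4.png

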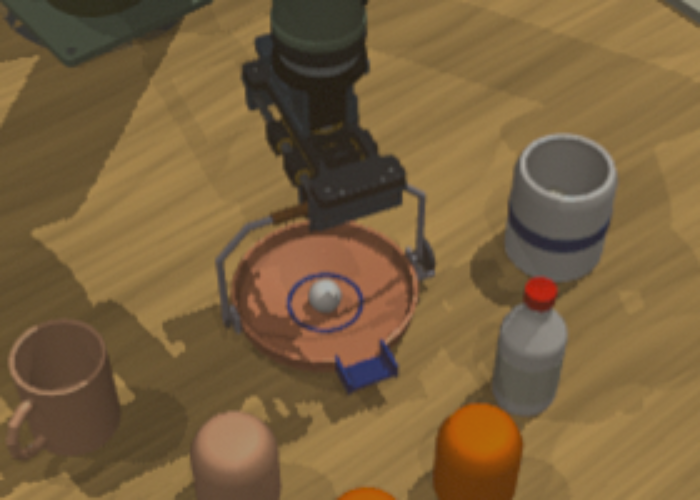

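The dish is clear of the bench and level, with the ball centred at (325,295). I raise it the rest of the way and then turn.

Emit:
{"fn": "servo_tool", "kwargs": {
  "steps": [
    [0,0,-0.1,0,0,0,1],
    [0,0,-0.2,0,0,0,1],
    [0,0,-0.3,0,0,0,1],
    [0,0,-0.3,0,0,0,1],
    [0,0,-0.3,0,0,0,1]
  ]
}}

```text
time: 13.78
ee_pos: [0.5715, -0.0952, 0.1715]
tcp_rot: [[0.257, 0.966, 0.001], [0.966, -0.257, -0.0], [-0.0, 0.001, -1.0]]
force: [0.4, 0.1, -6.7]
width: 0.124
grasp_force: 40.0
```

Emit:
{"fn": "servo_tool", "kwargs": {
  "steps": [
    [0,0,-0.3,0,0,0,1],
    [0,0,-0.3,0,0,0,1],
    [0,0,-0.3,0,0,0,1],
    [0,0,-0.3,0,0,0,1],
    [0,0,-0.3,0,0,0,1]
  ]
}}

```text
time: 14.4
ee_pos: [0.5713, -0.0952, 0.2087]
tcp_rot: [[0.257, 0.966, 0.0], [0.966, -0.257, -0.0], [-0.0, 0.0, -1.0]]
force: [-0.3, 0.7, -6.3]
width: 0.124
grasp_force: 40.0
```

Emit:
{"fn": "servo_tool", "kwargs": {
  "steps": [
    [0,0,-0.3,0,0,0,1],
    [0,0,-0.2,0,0,0,1],
    [0,0,-0.1,0,0,0,1],
    [0,0,0,0,0,0,1],
    [0,0,0,0,0,0,1]
  ]
}}

```text
time: 15.02
ee_pos: [0.5711, -0.0951, 0.2229]
tcp_rot: [[0.257, 0.966, -0.001], [0.966, -0.257, 0.0], [-0.0, -0.001, -1.0]]
force: [0.4, -0.9, -6.7]
width: 0.122
grasp_force: 40.0
```

```bash
python3 ang.py .1; python3 - <<'E'
from w import *
go(np.array([.571,-.0955,.230]),np.radians(72.6),1)
E
```

```text
dish [ 0.5706 -0.0997  0.1098] 0.84
ball_center [ 0.5752 -0.1028  0.1239] 0.69
handle [ 0.5623 -0.134   0.2122] 0.95
lip [ 0.6711 -0.1227  0.1199] 115 dir -14.653671172709602
t 15.225 p [ 0.5712 -0.0952  0.223 ] q [-10.6  18.4  88.2  -0.   73.4   4.3] turn units(8deg) [ -0.    -0.   -10.94] shift tool now [-0.02 -0.01 -0.28] in target frame [ 0.01 -0.02 -0.28] F [ 0.2  0.  -6.6] w 0.117
```

Underside is about 93 mm up and level. Turn −10.9 units about tool z, ramped.

Emit:
{"fn": "servo_tool", "kwargs": {
  "steps": [
    [0,0,0,0,0,-0.1,1],
    [0,0,0,0,0,-0.2,1],
    [0,0,0,0,0,-0.3,1],
    [0,0,0,0,0,-0.4,1],
    [0,0,0,0,0,-0.5,1]
  ]
}}

```text
time: 15.85
ee_pos: [0.5713, -0.0952, 0.2232]
tcp_rot: [[0.047, 0.999, 0.0], [0.999, -0.047, -0.0], [-0.0, 0.0, -1.0]]
force: [0.2, -0.0, -6.4]
width: 0.122
grasp_force: 40.0
```

Emit:
{"fn": "servo_tool", "kwargs": {
  "steps": [
    [0,0,0,0,0,-0.5,1],
    [0,0,0,0,0,-0.5,1],
    [0,0,0,0,0,-0.5,1],
    [0,0,0,0,0,-0.5,1],
    [0,0,0,0,0,-0.5,1]
  ]
}}

```text
time: 16.48
ee_pos: [0.5713, -0.0952, 0.2232]
tcp_rot: [[-0.297, 0.955, 0.0], [0.955, 0.297, -0.0], [-0.0, 0.0, -1.0]]
force: [-0.1, -0.1, -7.1]
width: 0.124
grasp_force: 40.0
```

Emit:
{"fn": "servo_tool", "kwargs": {
  "steps": [
    [0,0,0,0,0,-0.5,1],
    [0,0,0,0,0,-0.5,1],
    [0,0,0,0,0,-0.5,1],
    [0,0,0,0,0,-0.5,1],
    [0,0,0,0,0,-0.5,1]
  ]
}}

```text
time: 17.1
ee_pos: [0.5713, -0.0952, 0.2232]
tcp_rot: [[-0.606, 0.796, 0.0], [0.796, 0.606, -0.0], [-0.0, -0.0, -1.0]]
force: [-0.3, -0.1, -6.7]
width: 0.122
grasp_force: 40.0
```

Emit:
{"fn": "servo_tool", "kwargs": {
  "steps": [
    [0,0,0,0,0,-0.5,1],
    [0,0,0,0,0,-0.5,1],
    [0,0,0,0,0,-0.5,1],
    [0,0,0,0,0,-0.5,1],
    [0,0,0,0,0,-0.5,1]
  ]
}}

```text
time: 17.73
ee_pos: [0.5714, -0.0952, 0.2232]
tcp_rot: [[-0.841, 0.54, 0.0], [0.54, 0.841, -0.0], [-0.0, -0.0, -1.0]]
force: [-0.5, -0.5, -6.0]
width: 0.121
grasp_force: 40.0
```

Emit:
{"fn": "servo_tool", "kwargs": {
  "steps": [
    [0,0,0,0,0,-0.5,1],
    [0,0,0,0,0,-0.5,1],
    [0,0,0,0,0,-0.4,1],
    [0,0,0,0,0,-0.3,1],
    [0,0,0,0,0,-0.2,1]
  ]
}}

```text
time: 18.35
ee_pos: [0.5713, -0.0952, 0.2232]
tcp_rot: [[-0.953, 0.302, 0.0], [0.302, 0.953, -0.0], [-0.0, -0.0, -1.0]]
force: [-0.2, 0.1, -6.1]
width: 0.12
grasp_force: 40.0
```

Emit:
{"fn": "servo_tool", "kwargs": {
  "steps": [
    [0,0,0,0,0,0,1],
    [0,0,0,0,0,0,1],
    [0,0,0,0,0,0,1]
  ]
}}

```text
time: 18.73
ee_pos: [0.5713, -0.0952, 0.2232]
tcp_rot: [[-0.953, 0.304, 0.0], [0.304, 0.953, -0.0], [-0.0, -0.0, -1.0]]
force: [0.9, -0.9, -6.0]
width: 0.123
grasp_force: 40.0
```

```bash
python3 ang.py .09; python3 - <<'E'
from w import *
from m import circ
go(np.array([.571,-.0955,.223]),np.radians(72.6),1)
P,im,d=cap('scene');cv2.imwrite('pics/s5.png',cv2.resize(im[90:290,110:390],None,fx=2.5,fy=2.5)[:,:,::-1])
P,im,d=cap('top');W=cloud(P,d);x,y,h=np.moveaxis(W,2,0)
j=(np.hypot(x-.645,y-.13)<.075)&(h>.112)&(h<.125); print('jar',j.sum(),circ(W[j],.047))
E
```

```text
dish [ 0.5746 -0.0924  0.1098] 0.56
ball_center [ 0.5776 -0.1021  0.1238] 0.6
handle [ 0.6065 -0.1087  0.1916] 0.86
lip [0.6001 0.0012 0.118 ] 117 dir 73.42253494787485
t 18.925 p [ 0.5713 -0.0952  0.2232] q [-10.6  18.4  88.2  -0.   73.4 -82.9] turn units(8deg) [-0.    0.   -0.04] shift tool now [ 0.01 -0.02  0.01] in target frame [ 0.01 -0.02  0.01] F [-0.2 -0.1 -6.7] w 0.123
jar 230 (array([0.644409  , 0.14089205]), np.float64(0.004059720363871263))
```

View pics/s5.png

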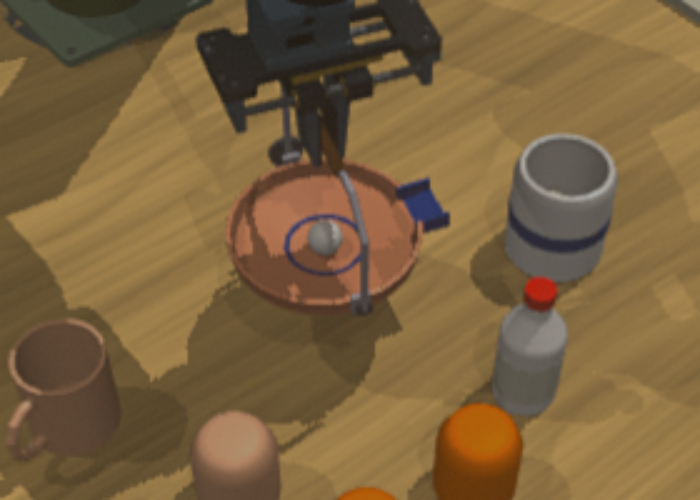

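The lip at (422,202) points at the jar at (562,205), which has not moved. The dish is level, the ball is centred at (325,237), and nothing is touching. I let it settle for a second and hand in.

Emit:
{"fn": "servo_tool", "kwargs": {
  "steps": [
    [0,0,0,0,0,0,1],
    [0,0,0,0,0,0,1],
    [0,0,0,0,0,0,1],
    [0,0,0,0,0,0,1],
    [0,0,0,0,0,0,1]
  ]
}}

```text
time: 19.65
ee_pos: [0.5713, -0.0952, 0.2232]
tcp_rot: [[-0.953, 0.304, 0.0], [0.304, 0.953, -0.0], [-0.0, -0.0, -1.0]]
force: [-0.5, 0.1, -6.6]
width: 0.12
grasp_force: 40.0
```

```bash
python3 -c "
from bench import order
print(order.hand_in())"
```

```text
the job is handed in; nothing more can be done
None
```

The job is handed in, with no verdict returned: the handle is upright on its stop and the dish hangs still and level about 93 mm up by its handle, lip pointing at the jar (within about 1° as measured) and ball in the middle.

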